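# Try the setting blade between the sprung guide plates

### The arm

A 6-joint arm with a two-finger parallel gripper is mounted at the origin on the work surface. World frame = base frame: x ahead of the robot, y to its left, z up, the work surface at z = 0. Lengths are in m, angles in rad, forces in N, time in s.
With the tool pointing down it reaches from about 0.275 to 0.725 m from the base axis. Payload 15.9 kg.
Tool frame: the origin (TCP) lies on the centre line of the jaws, within the pads' length; the fingertips stand r.nose_length ahead of it and the grasp point (between the pads) lies 2 mm behind it (r.nose_length is the distance from the TCP to the fingertips, in m); y points along the fingers, z is the direction in which the jaws open and shut, and the axes are right-handed (so a half turn about y gives the same grasp; the last joint's range is limited). The gripper opens to 85 mm and grips with 20 to 120 N. Pads are 22 mm wide; open, the fingers measure 114 mm over their backs; the gripper's body (76 mm by 85 mm) begins 54 mm behind the grasp point. The pads swing forward as they close: fully open they stand 13 mm farther back than shut.
Start: joints at [-1.252, 0.213, -0.034, 1.323, 0, 1.571], TCP at [0.157, -0.475, 0.248] pointing down, gripper open.
Joint ranges: [-2.98, 2.98], [-0.74, 1.72], [-1.14, 1.35], [-2.1, 2.04], [-1.57, 1.44], [-3.14, 3.14]. Speed limits (rad/s): [1.89, 1.89, 2.39, 2.57, 3.14, 3.14].

### API

Orientations are given as [roll, pitch, yaw] about the fixed x, y, z axes, in that order (R = Rz(yaw) Ry(pitch) Rx(roll)).
In Python, from station import r gives the robot as it stands.
- The arm moves only by the tool servo_tool, never from a script. Its arguments are lists of equal length, an entry for each row: "linear": the shift along the world's x, y, z in cm, a list of three; "yaw": the turn about the world's z in rad. In form: {"linear": [[tx, ty, tz], ...], "yaw": [yaw, ...]}. A call has 1 to 8 rows; each row is the pose to reach, as a shift and turn from the pose commanded when the call began; what a row does not reach only later rows make up. A row lasts 1/8 s, in which the tool goes at most 62.5 mm and 10.7 degrees, less where a joint would pass 70% of its speed; a pose out of reach is approached as far as the arm can. A call with a gripper value outside its range is refused whole. "hand" is the closure, from -1 (fully open) to 1 (shut), set as the call begins (left out, the last holds). The fingers move at their own pace and stop on an object; "squeeze" is the grip in N (left out, the last holds). Time passes only in rows, so rows that repeat a pose let the fingers close. It gives the time, the measured TCP pose, the force and the opening at its end, in the units of the state.
- r.state(): the state, without advancing time (a new reading comes with each control period).
- r.read_camera(name): name is "scene" or "side" or "wrist"; returns the picture (400x640x3 uint8, red, green, blue); there is no depth.
- r.camera_info(name): a dict with "fx", "fy", "cx", "cy" (pixels), "T" (4x4, takes a point from camera to world coordinates). Camera axes: x right, y down, z forward; pixel columns grow to the right and rows downward; lengths in m; the calibration is good to about 2 mm. A picture is of the moment at which its call begins: read the wrist's pose just before it. camera_info takes no time and is no camera call; for the wrist camera it gives the pose at the moment of the call.
- r.hand_in(): hands the job in, once; it reports no verdict.
Trained networks look in the newest picture that a camera, given by its name, has taken for a name from the list of things; names that differ only in an ending like _2 or _b are one class to them, and where a whole thing is asked for, a point or a joint stands for the part that bears it (a point fixed in the world has none). Each returns a list of dicts, best first, with "confidence" (0 to 1); they miss things now and then, are a little off and sometimes report something else, mostly with a low value. They report only what shows in the picture. A call takes as long as a camera call. They do not tell look-alikes from the thing itself.
- r.spot_in(camera, target): "extent" ([centre column, centre row, width, height] in pixels, round what is visible of it).
- r.trace(camera, target): "region" (400x640 bool, what is visible of it) and "extent" ([centre column, centre row, width, height] in pixels, round what is visible of it).
The state is a dict: "time_s": time; "joints": joint angles; "dq": joint speeds; "joint_torque": joint torques, N m; "eef_pos": TCP position; "orientation": TCP orientation; "ft_force": force on the tool from outside, world axes, zero at the start; "moment": the same for the moment, N m; "grip_width": finger opening in m.
Only numpy, scipy, OpenCV 4.12 (cv2) and the standard library are available. Lean on these libraries where they do the work, as an engineer would, in place of code of your own. Each camera call takes 0.05 s, during which the arm holds its last target. There are 200 camera calls.

### The job

Pull the setting blade with the long flat bar handle up off the rail, against its sprung catch, and slide it straight down into the tapering gap between the two steel plates of the guide unit until it drags snugly on both plates; stop there, do not force it deeper or let its tip come out below the plates. Finish while still holding the blade by its handle at that depth - do not let go - and leave the other two blades on the rail and everything else on the bench where they are.

Things in the scene. Friction and masses are not known exactly. Their poses are not given: they have to be found in the camera images.
- rail: Fixed metal rail, 50 x 245 mm, 95 mm high; origin centre of underside, y along its length. Three blades stand in it along y at -75, 0, +75 mm, in any order, broad faces across x, foot 10 mm above the bench in a 6 mm slot. Sprung rollers close over lugs on each blade's edges; a straight upward pull of about 10 N frees it within 12 mm; clear of the slot once raised 55 mm.
- blade: The blade to use: flat steel blade 4 mm thick (its x) and 30 mm wide (its y), 112 mm long, standing upright, with 3 mm lugs on both edges 70 mm above its foot; on top a black bar handle 12 mm thick (x), 44 mm long (y), 40 mm high (z from 112 to 152 mm). About 90 g. Origin at the centre of its lower end (the tip), z up towards the handle.
- blade_tip (a point): Centre of that blade's lower end; its axes are the blade's axes.
- blade_handle (a point): Centre of that blade's bar handle, 132 mm above the tip.
- round_blade: Another such blade on the rail with a black upright round handle 24 mm across, 36 mm high; leave it. Origin at its lower end.
- square_blade: Another such blade on the rail with a short square black handle 20 x 20 x 24 mm; leave it. Origin at its lower end.
- unit: Guide unit: fixed grey base 200 x 120 x 14 mm with end blocks 62 mm high at its x ends and two rods along x; origin centre of underside, z up. A head carrying both plates floats freely along the rods (x, 12 mm either way), so it centres itself on the blade.
- mouth (a point): Centre of the gap between the plates' upper edges, 116 mm above the bench, on the floating head. Axes: x across the gap (the blade's thickness goes along it, either way round), y along the plates, z up. Gap 10-12.5 mm wide here, tapering over the plates' 66 mm height; flared lips rise 7 mm above. Drag starts 40 to 60 mm below here, by an unseen screw setting. Aim within 3 mm.
- fixed_plate: Steel plate fixed to the head on the -x side of the gap, upright face, 52 mm long (y), spans 50 to 116 mm above the bench. Origin is the unit's reference point on the bench under the gap face, 5 mm to -x of the mouth.
- sprung_plate: Steel plate on the gap's +x side, 52 mm long (y), leaning so the gap narrows 1 mm per 7 mm of depth. Springs press it to the fixed plate with 2.4 N plus 5 N/mm: pushing the blade down meets about 3 N when drag begins and about 1 N more per mm of depth. Snug is 4 to 7 N of push. Origin on the bench, under the fixed plate's gap face.
- bushing: Bystander: steel bushing 40 mm across, 30 mm high, standing between rail and unit. Origin under its centre.
- pin_gauge: Bystander: turned steel pin on a 28 mm foot, 60 mm high, standing between rail and unit. Origin under its centre.
- wrench: Bystander: steel wrench, 170 mm, lying towards the back.
- jar: Bystander: white plastic jar 56 mm across, 75 mm high, at the back.
- screwdriver: Bystander: screwdriver, 190 mm, lying at the back.
- roller_part: Bystander: steel cylinder 32 mm across, 45 mm high, at the back.
Not all that is in view belongs to the job. Leave any brown look-alike of the unit alone.

How it is judged:
By the outcome, as a careful person would: the job done as asked, in the order asked, and still so for the second after the job is handed in, while the arm keeps its last pose, push and grip.
It also fails if it takes over 42 s, if anything falls off the work surface, if the arm or the gripper's body presses on something with over 40 N, if the wrist force passes 120 N, or if a joint passes its speed limit or range.

## Working session

There is one attempt and no reset: what is moved stays moved. The work goes in short steps, Python scripts to look and compute and a tool call to move; the robot and the scene stay as the last step left them, time stands still between calls to the robot, and variables do not carry over. Pictures are saved under pics/ and viewed, about 8 in all and at most 12, crops included, and the job is handed in when it is done.

Besides the shell and the picture viewer there is one more tool, called after "Emit:" by a JSON object that holds its "name" and its "arguments". servo_tool: Moves the arm, as the interface text tells. Its arguments: {"type":"object","properties":{"linear":{"type":"array"},"yaw":{"type":"array"},"hand":{"type":"number"},"squeeze":{"type":"number"}},"required":["linear","yaw"]}

```bash
mkdir -p pics; python3 - <<'E'
from station import r
import cv2,numpy as np
s=r.state();print(s['time_s'],s['eef_pos'],s['orientation'],r.nose_length,s['grip_width'])
for c in("scene","side"):
    im=r.read_camera(c);cv2.imwrite(f'pics/{c}0.png',im[:,:,::-1])
    i=r.camera_info(c);print(c,i['fx'],i['cx'],i['cy'],np.round(i['T'],3).tolist())
    for t in("blade","blade_handle","round_blade","square_blade","rail","unit","mouth","fixed_plate","sprung_plate","bushing","pin_gauge"):
        print(t,[(np.round(d['extent']).tolist(),round(d['confidence'],2)) for d in r.spot_in(c,t)[:3]])
E
```

```text
0.0 [ 0.15660112 -0.47449423  0.24781465] [-1.57194225e+00 -1.06933419e-05 -2.82281788e+00] 0.017 0.08541793412029564
scene 367.91974251064056 322.4635648178972 200.74093552358934 [[0.784, 0.454, -0.423, 0.93], [0.62, -0.577, 0.531, -0.537], [-0.003, -0.679, -0.734, 0.815], [0.0, 0.0, 0.0, 1.0]]
blade [([280.0, 231.0, 19.0, 44.0], 0.96)]
blade_handle [([281.0, 232.0, 21.0, 41.0], 0.56)]
round_blade [([255.0, 249.0, 16.0, 38.0], 0.63)]
square_blade [([405.0, 254.0, 48.0, 44.0], 0.72), ([307.0, 221.0, 10.0, 36.0], 0.57)]
rail []
unit [([386.0, 176.0, 78.0, 60.0], 0.66), ([204.0, 217.0, 91.0, 56.0], 0.64)]
mouth [([388.0, 170.0, 42.0, 49.0], 0.88), ([211.0, 211.0, 46.0, 50.0], 0.75)]
fixed_plate [([196.0, 205.0, 18.0, 34.0], 0.73), ([387.0, 160.0, 13.0, 35.0], 0.62)]
sprung_plate [([209.0, 205.0, 14.0, 29.0], 0.77), ([395.0, 162.0, 20.0, 25.0], 0.48)]
bushing []
pin_gauge [([356.0, 235.0, 14.0, 19.0], 0.52)]
side 504.3071852566462 322.66540218354976 198.92646655289664 [[0.973, -0.187, 0.134, 0.388], [-0.23, -0.741, 0.631, -0.653], [-0.019, -0.645, -0.764, 0.892], [0.0, 0.0, 0.0, 1.0]]
blade [([329.0, 257.0, 9.0, 40.0], 0.71), ([455.0, 287.0, 33.0, 37.0], 0.2)]
blade_handle [([330.0, 259.0, 5.0, 39.0], 0.68)]
round_blade []
square_blade [([329.0, 227.0, 11.0, 24.0], 0.46)]
rail [([330.0, 286.0, 32.0, 132.0], 0.83), ([318.0, 134.0, 53.0, 57.0], 0.5)]
unit [([313.0, 140.0, 93.0, 71.0], 0.98), ([208.0, 340.0, 136.0, 120.0], 0.61), ([411.0, 204.0, 28.0, 60.0], 0.42)]
mouth [([317.0, 134.0, 58.0, 63.0], 0.8), ([328.0, 300.0, 17.0, 33.0], 0.37)]
fixed_plate [([201.0, 331.0, 29.0, 38.0], 0.81), ([310.0, 126.0, 16.0, 33.0], 0.73), ([328.0, 300.0, 15.0, 35.0], 0.61)]
sprung_plate [([214.0, 322.0, 30.0, 46.0], 0.7), ([319.0, 122.0, 17.0, 42.0], 0.69)]
bushing [([282.0, 228.0, 20.0, 23.0], 0.78), ([329.0, 255.0, 9.0, 39.0], 0.39)]
pin_gauge [([365.0, 214.0, 10.0, 24.0], 0.76)]
```

View pics/scene0.png

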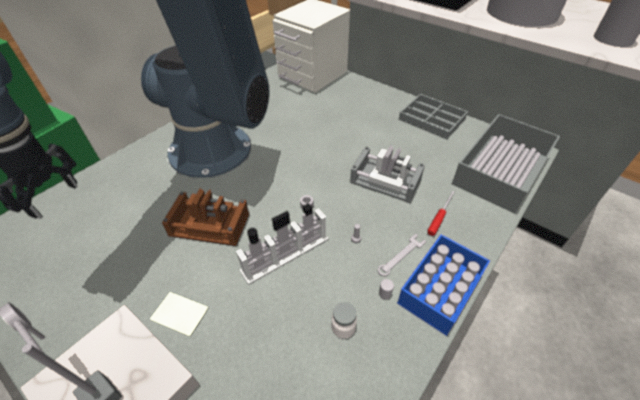

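View pics/side0.png

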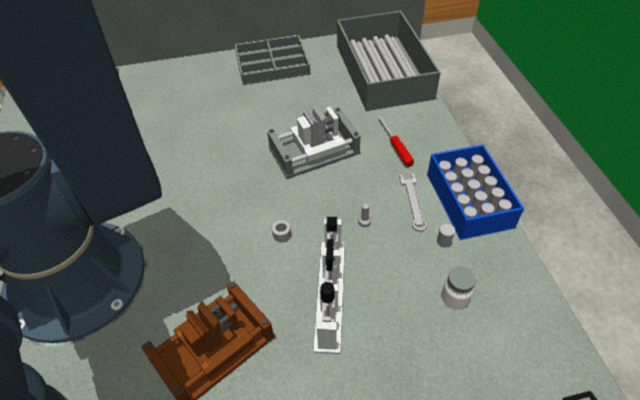

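Scene view: the handles on the rail are at (254,236), (281,220) and (307,205). The grey unit is at (387,175) and the brown look-alike at (207,217). In the side view the handles are at (327,292), (330,253) and (332,223), and the grey unit is at (315,140). The middle handle looks like the bar, so I'll check it in a close crop of both views and triangulate.

```bash
cat > h.py <<'E'
from station import r
import cv2,numpy as np
def ray(i,p):
    T=i['T'];d=T[:3,:3]@[(p[0]-i['cx'])/i['fx'],(p[1]-i['cy'])/i['fy'],1];return T[:3,3],d/np.linalg.norm(d)
def tri(obs):
    A=0;b=0
    for i,p in obs:
        o,d=ray(i,p);M=np.eye(3)-np.outer(d,d);A=A+M;b=b+M@o
    x=np.linalg.solve(A,b);return x,[np.linalg.norm((np.eye(3)-np.outer(d,d))@(x-o)) for o,d in (ray(i,p) for i,p in obs)]
def atz(i,p,z):
    o,d=ray(i,p);return o+d*(z-o[2])/d[2]
def proj(i,X):
    c=np.linalg.inv(i['T'])@[*X,1];return np.array([i['fx']*c[0]/c[2]+i['cx'],i['fy']*c[1]/c[2]+i['cy']])
E
python3 - <<'E'
import cv2,numpy as np
a=cv2.imread('pics/scene0.png');b=cv2.imread('pics/side0.png')
A=cv2.resize(a[190:285,230:335],(400,362),interpolation=cv2.INTER_CUBIC)
B=cv2.resize(b[205:355,290:390],(400,600),interpolation=cv2.INTER_CUBIC)
C=cv2.resize(a[135:205,345:430],(400,238*400//289),interpolation=cv2.INTER_CUBIC)
out=np.zeros((600,800,3),np.uint8);out[:362,:400]=A;out[:,400:]=B
D=cv2.resize(b[100:180,260:365],(312,238),interpolation=cv2.INTER_CUBIC);out[362:,:312]=D
cv2.imwrite('pics/crop1.png',out)
from h import *
S,D=r.camera_info('scene'),r.camera_info('side')
for n,p,q in[('round',(254,236),(327,292)),('bar',(281,220),(330,253)),('sq',(307,205),(332,223)),('mouth',(388,160),(316,125))]:
    x,e=tri([(S,p),(D,q)]);print(n,x.round(3),np.round(e,4))
E
```

```text
round [ 0.48  -0.229  0.132] [0.0001 0.0001]
bar [ 0.503 -0.16   0.142] [0.0003 0.0003]
sq [ 0.523 -0.09   0.142] [0.0041 0.0041]
mouth [0.565 0.234 0.094] [0.0003 0.0003]
```

View pics/crop1.png

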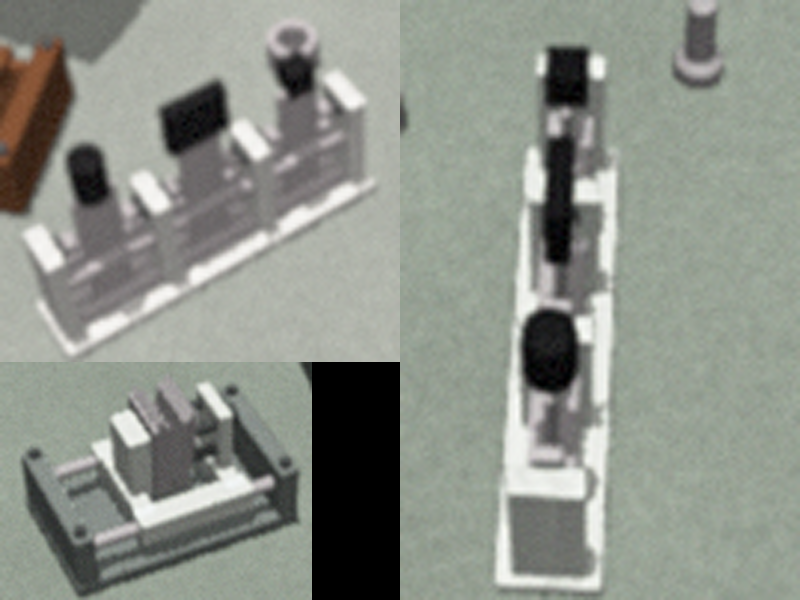

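The crop confirms the choice. The rail holds a round handle (near end), the flat bar (middle) and a square handle (far end, with a ring behind it, which is the bushing). The bar triangulates to z=0.142, as expected. Next I'll move above it.

Emit:
{"name": "servo_tool", "arguments": {"linear": [[34.6,31.5,8],[34.6,31.5,8],[34.6,31.5,8],[34.6,31.5,8],[34.6,31.5,8],[34.6,31.5,8],[34.6,31.5,8],[34.6,31.5,8]], "yaw": [0.95,0.95,0.95,0.95,0.95,0.95,0.95,0.95]}}

```text
time_s: 2.2
eef_pos: [0.5044, -0.1576, 0.3285]
orientation: [-1.571, 0.0, -1.871]
ft_force: [0.1, -1.7, 0.1]
grip_width: 0.0851
```

```bash
python3 - <<'E'
from h import *
s=r.state();print(s['time_s'],s['eef_pos'],s['orientation'],s['joints'],s['ft_force'])
i=r.camera_info('wrist');im=r.read_camera('wrist');cv2.imwrite('pics/w1.png',im[:,:,::-1])
print(np.round(i['T'],3).tolist(),i['fx'])
np.savez('w1.npz',**i)
for x in [(0.503,-.16,.162),(.48,-.229,.156),(.523,-.09,.146),(.565,.234,.116)]:print(proj(i,x).round())
E
```

```text
2.2 [ 0.50440318 -0.15759171  0.32854767] [-1.57050391e+00  1.71375127e-04 -1.87081541e+00] [-3.02920258e-01  2.78769559e-01  2.52893956e-01  1.54462880e+00
  1.72222759e-04  1.56789520e+00] [ 0.11546694 -1.67768879  0.06907125]
[[0.955, -0.283, -0.088, 0.528], [-0.296, -0.91, -0.289, -0.083], [0.002, 0.302, -0.953, 0.454], [0.0, 0.0, 0.0, 1.0]] 316.92460373340833
[318. 191.]
[317. 257.]
[316. 111.]
[ 237. -357.]
```

View pics/w1.png

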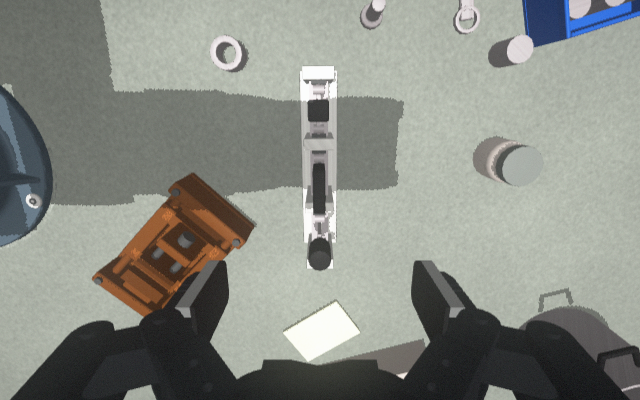

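The wrist view is aligned with the rail. The bar handle is at (319,187), the square at (318,110) and the round at (319,255). I'll refine the bar's position and yaw.

```bash
python3 - <<'E'
from h import *
i=dict(np.load('w1.npz'));im=cv2.imread('pics/w1.png');g=im.max(2)
m=(g<60).astype(np.uint8);m[:155]=0;m[222:]=0;m[:,:305]=0;m[:,335:]=0
n,l,st,c=cv2.connectedComponentsWithStats(m);k=1+st[1:,4].argmax();print(st[k],c[k])
ys,xs=np.where(l==k)
for y in range(ys.min(),ys.max()+1,3):print(y,xs[ys==y].min(),xs[ys==y].max(),end='; ')
print()
# expected outline of handle for given pose, fit x,y,yaw by silhouette IoU
S,D=r.camera_info('scene'),r.camera_info('side')
from scipy.optimize import minimize
def mask(p,ss=8):
    x,y,a=p;P=[]
    for dx in(-.006,.006):
        for dy in(-.022,.022):
            for z in(.122,.162):
                P.append(proj(i,(x+dx*np.cos(a)-dy*np.sin(a),y+dx*np.sin(a)+dy*np.cos(a),z)))
    h=cv2.convexHull(np.float32(P));o=np.zeros((80*ss,40*ss),np.uint8)
    cv2.fillPoly(o,[np.int32(((h-np.float32([300,150])+.5)*ss).round())],1);return cv2.resize(o.astype(np.float32),(40,80),interpolation=cv2.INTER_AREA)
t=(l==k)[150:230,300:340].astype(np.float32)
f=lambda p:np.abs(mask(p*np.array([.01,.01,.1]))-t).sum()
b=minimize(f,[50.3,-16,-3],method='Nelder-Mead',options=dict(initial_simplex=[[50.3,-16,-3],[50.8,-16,-3],[50.3,-15.5,-3],[50.3,-16,-2.6]]))
print(b.x*[.01,.01,.1],b.fun,t.sum())
# rail edges
e=(im.min(2)>190)
for y in (72,80,140,225,238,265):
    w=np.where(e[y,290:350])[0]; print(y,(w.min()+290,w.max()+290) if len(w) else None)
E
```

```text
[313 164  12  38 269] [317.97769517 178.2936803 ]
164 314 323; 167 314 323; 170 313 324; 173 313 324; 176 313 324; 179 314 324; 182 314 324; 185 314 324; 188 314 318; 191 313 320; 194 314 321; 197 313 321; 200 313 314; 
[ 0.50362985 -0.15955894 -0.29046904] 384.25 269.0
72 (np.int64(300), np.int64(336))
80 (np.int64(300), np.int64(336))
140 (np.int64(325), np.int64(328))
225 (np.int64(304), np.int64(335))
238 (np.int64(304), np.int64(335))
265 (np.int64(307), np.int64(332))
```

```bash
python3 - <<'E'
from h import *
i=dict(np.load('w1.npz'));im=cv2.imread('pics/w1.png');g=im.max(2)
from scipy.optimize import minimize
for th in(85,100):
    m=(g<th).astype(np.uint8);m[:155]=0;m[222:]=0;m[:,:309]=0;m[:,330:]=0
    n,l,st,c=cv2.connectedComponentsWithStats(m);k=1+st[1:,4].argmax();print(st[k],c[k])
    t=(l==k)[150:230,300:340].astype(np.float32)
    def mask(p,ss=8):
        x,y,a=p;P=[proj(i,(x+dx*np.cos(a)-dy*np.sin(a),y+dx*np.sin(a)+dy*np.cos(a),z)) for dx in(-.006,.006) for dy in(-.022,.022) for z in(.122,.162)]
        h=cv2.convexHull(np.float32(P));o=np.zeros((80*ss,40*ss),np.uint8)
        cv2.fillPoly(o,[np.int32(((h-np.float32([300,150])+.5)*ss).round())],1);return cv2.resize(o.astype(np.float32),(40,80),interpolation=cv2.INTER_AREA)
    f=lambda p:np.abs(mask(p*np.array([.01,.01,.1]))-t).sum()
    b=minimize(f,[50.3,-16,-3],method='Nelder-Mead',options=dict(initial_simplex=[[50.3,-16,-3],[50.8,-16,-3],[50.3,-15.5,-3],[50.3,-16,-2.6]]))
    print(b.x*[.01,.01,.1],b.fun,t.sum(),'grip-frame px',proj(i,(.504,-.16,.162)))
# unit yaw/pose from scene + side: corner pixels of long base edge
cv2.imwrite('pics/unit.png',np.hstack([cv2.resize(cv2.imread('pics/scene0.png')[135:210,342:432],(400,333),interpolation=cv2.INTER_CUBIC),cv2.resize(cv2.imread('pics/side0.png')[95:182,260:364],(400,333),interpolation=cv2.INTER_CUBIC)]))
E
```

```text
[313 163  13  51 601] [318.60732113 188.10482529]
[ 0.50292569 -0.16178386 -0.29557146] 58.125 601.0 grip-frame px [319.13869282 190.50942662]
[312 162  14  52 618] [318.58576052 187.82847896]
[ 0.50299747 -0.16102383 -0.29334834] 48.171875 618.0 grip-frame px [319.13869282 190.50942662]
```

View pics/unit.png

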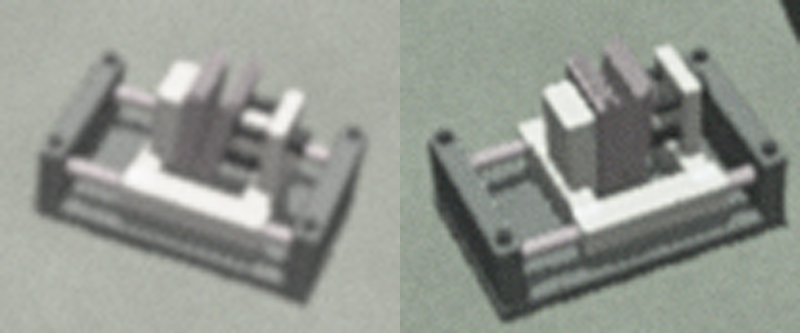

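Emit:
{"name": "servo_tool", "arguments": {"linear": [[0,-0.15,-5],[0,-0.15,-9],[0,-0.15,-12],[0,-0.15,-12],[0,-0.15,-12],[0,-0.15,-12]], "yaw": [0,0,0,0,0,0]}}

```text
time_s: 3.0
eef_pos: [0.5034, -0.1616, 0.2098]
orientation: [-1.569, -0.0, -1.873]
ft_force: [-0.2, -0.5, -0.4]
grip_width: 0.0852
```

```bash
python3 - <<'E'
from h import *
s=r.state();print(s['time_s'],s['eef_pos'],s['orientation'],s['ft_force'])
S,D=r.camera_info('scene'),r.camera_info('side')
A=atz(S,(351,182.3),0);B=atz(S,(410,203),0);print(A,B,np.linalg.norm(B-A),np.arctan2(*(B-A)[1::-1]))
a=atz(D,(287.3,178),0);b=atz(D,(359.6,152.4),0);c=atz(D,(269.1,146),0);print(a,b,c,np.linalg.norm(b-a),np.linalg.norm(a-c),np.arctan2(*(b-a)[1::-1]))
E
```

```text
3.0 [ 0.50343045 -0.16155853  0.20975064] [-1.56860854e+00 -3.44489606e-08 -1.87283448e+00] [-0.24011516 -0.48504523 -0.3811522 ]
[0.48163781 0.17033129 0.        ] [0.67194921 0.20718892 0.        ] 0.19384765954528788 0.19130176202970964
[0.47668627 0.16902655 0.        ] [0.66887089 0.20992349 0.        ] [0.45218197 0.28942799 0.        ] 0.19648788490695845 0.12286971398098243 0.209672655613803
```

Emit:
{"name": "servo_tool", "arguments": {"linear": [[0,0,-3.5],[0,0,-6.7],[0,0,-6.7],[0,0,-6.7]], "yaw": [0,0,0,0]}}

```text
time_s: 3.5
eef_pos: [0.5035, -0.1615, 0.143]
orientation: [-1.569, 0.0, -1.873]
ft_force: [0.7, -1.3, 0.7]
grip_width: 0.0854
```

Emit:
{"name": "servo_tool", "arguments": {"linear": [[0,0,0],[0,0,0],[0,0,0],[0,0,0],[0,0,0],[0,0,0],[0,0,0],[0,0,0]], "yaw": [0,0,0,0,0,0,0,0], "hand": 1, "squeeze": 70}}

```text
time_s: 4.5
eef_pos: [0.5028, -0.1613, 0.1415]
orientation: [-1.57, 0.0, -1.873]
ft_force: [0.4, 0.4, 4.9]
grip_width: 0.0113
```

```bash
python3 - <<'E'
from h import *
s=r.state();print(s['time_s'],s['eef_pos'],s['orientation'],s['ft_force'],s['moment'],s['grip_width'])
E
```

```text
4.5 [ 0.50280366 -0.16131666  0.14150897] [-1.57048894e+00  2.49658732e-05 -1.87277145e+00] [0.42741221 0.3739667  4.92120887] [1.27328303e-01 3.59641991e-01 2.71841969e-04] 0.011344094287320807
```

Emit:
{"name": "servo_tool", "arguments": {"linear": [[0,0,0.4],[0,0,0.9],[0,0,1.6],[0,0,3],[0,0,5],[0,0,8],[0,0,8],[0,0,8]], "yaw": [0,0,0,0,0,0,0,0]}}

```text
time_s: 5.5
eef_pos: [0.5026, -0.1613, 0.2212]
orientation: [-1.571, -0.0, -1.873]
ft_force: [0.7, 0.3, -1.8]
grip_width: 0.0112
```

Emit:
{"name": "servo_tool", "arguments": {"linear": [[0,0,5],[0,0,9],[1,10,9],[2,18,9],[2,18,9],[2,18,9],[2,18,9],[2,18,9]], "yaw": [0,0,0.15,0.33,0.495,0.495,0.495,0.495]}}

```text
time_s: 6.5
eef_pos: [0.5225, 0.0177, 0.311]
orientation: [-1.571, -0.0, -1.38]
ft_force: [-0.1, 0.2, -0.7]
grip_width: 0.0112
```

```bash
python3 - <<'E'
from h import *
s=r.state();print(s['time_s'],s['eef_pos'],s['orientation'],s['ft_force'],s['moment'],s['grip_width'])
i=r.camera_info('wrist');im=r.read_camera('wrist');cv2.imwrite('pics/w2.png',im[:,:,::-1]);np.savez('w2.npz',**i)
print(proj(i,(.56,.24,.116)))
im2=r.read_camera('side');cv2.imwrite('pics/s2.png',im2[:,:,::-1])
E
```

```text
6.5 [0.52254258 0.01765704 0.31103873] [-1.57138325e+00 -6.25015221e-05 -1.37994623e+00] [-0.0583154   0.16897352 -0.73080994] [-0.04937327  0.05148004 -0.03905161] 0.01123477882052101
[412.89623855 -65.57672076]
```

View pics/w2.png

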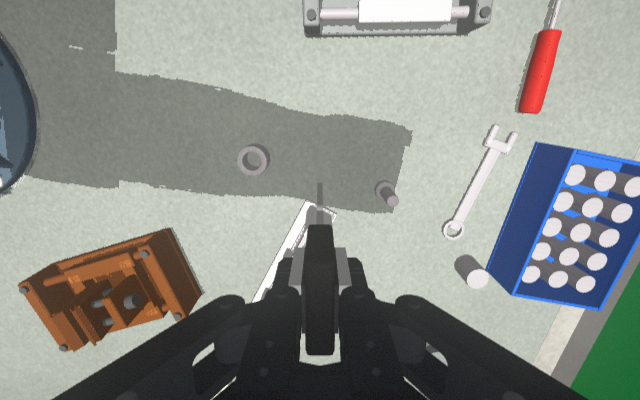

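The blade is held, and the unit's front edge is horizontal at the top of the image (row 37), so the yaw nearly matches. I'll move closer for a good view of the mouth.

Emit:
{"name": "servo_tool", "arguments": {"linear": [[2,6,0],[4,12,0],[4,12,0],[4,12,0],[4,12,0]], "yaw": [0,0,0,0,0]}}

```text
time_s: 7.22
eef_pos: [0.5626, 0.1374, 0.3116]
orientation: [-1.571, -0.0, -1.38]
ft_force: [-0.6, -0.5, -0.2]
grip_width: 0.0111
```

```bash
python3 - <<'E'
from h import *
s=r.state();print(s['time_s'],s['eef_pos'],s['orientation'],s['ft_force'],s['moment'],s['grip_width'])
i=r.camera_info('wrist');im=r.read_camera('wrist');cv2.imwrite('pics/w3.png',im[:,:,::-1]);np.savez('w3.npz',**i)
for t in('mouth','fixed_plate','sprung_plate','unit','blade_tip'):print(t,[(np.round(d['extent'],1).tolist(),round(d['confidence'],2)) for d in r.spot_in('wrist',t)[:2]])
cv2.imwrite('pics/w3c.png',cv2.resize(im[0:200,200:467,::-1],(800,600),interpolation=cv2.INTER_CUBIC))
E
```

```text
7.225 [0.56262879 0.13738269 0.31158043] [-1.57055699e+00 -1.75956981e-04 -1.37951817e+00] [-0.64266491 -0.5430911  -0.16838581] [-0.06672023 -0.04483125 -0.04304461] 0.011105912166350488
mouth [([75.4, 356.0, 105.6, 88.0], 0.97), ([353.0, 72.8, 105.7, 101.4], 0.92)]
fixed_plate [([49.2, 372.2, 46.5, 49.2], 0.96), ([333.1, 73.0, 20.1, 63.7], 0.84)]
sprung_plate [([362.4, 70.3, 46.1, 66.4], 0.82), ([65.5, 370.7, 48.1, 57.4], 0.75)]
unit [([337.3, 73.8, 189.2, 115.4], 0.79), ([330.5, 71.0, 16.2, 58.8], 0.68)]
blade_tip [([319.0, 268.8, 32.0, 172.0], 0.81)]
```

View pics/w3c.png

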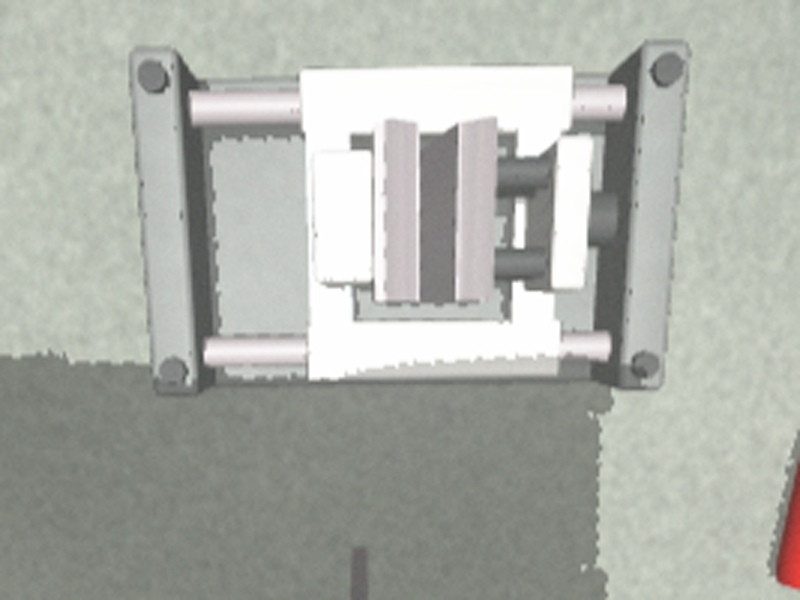

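```bash
cat > m.py <<'E'
from h import *
i=dict(np.load('w3.npz'));f=lambda u,v,z:atz(i,(200+(u+.5)*267/800-.5,(v+.5)/3-.5),z)
b=[f(*p,.064) for p in((153,75),(173,370),(645,365),(667,68))]
c=np.mean(b,0);print('bolts',np.round(b,4).tolist(),'centre',c)
for p,q in((1,2),(0,3)):print(np.arctan2(*(b[q]-b[p])[1::-1]),np.linalg.norm(b[q]-b[p]))
for p,q in((1,0),(2,3)):d=b[q]-b[p];print(np.arctan2(-d[0],d[1]),np.linalg.norm(d))
g=[f(*p,.116) for p in((419,300),(419,135),(457,135),(457,300))]
m=np.mean(g,0);print('gap',np.round(g,4).tolist(),m);d=(g[1]-g[0]+g[2]-g[3]);print('yaw',np.arctan2(-d[0],d[1]),np.linalg.norm(d)/2,np.linalg.norm(g[3]-g[0]))
l=[f(*p,.123) for p in((376,300),(376,118),(497,118),(497,300))];print('lips',np.mean(l,0),np.linalg.norm(l[1]-l[0]),np.linalg.norm(l[3]-l[0]))
a=.2;R=np.array([[np.cos(a),-np.sin(a)],[np.sin(a),np.cos(a)]])
print('in unit frame: mouth',R.T@(m-c)[:2])
t=f(358,548,.1795);print('blade tip?',t)
E
python3 m.py
```

```text
bolts [[0.4633, 0.2761, 0.064], [0.4833, 0.178, 0.064], [0.6598, 0.2139, 0.064], [0.6393, 0.3122, 0.064]] centre [0.56142178 0.2450368  0.064     ]
0.2006060690353027 0.18005026929005533
0.20264161131981065 0.17961062647839707
0.20078944247316827 0.10011371763148276
0.20516790252827283 0.10048036623346356
gap [[0.5672, 0.2196, 0.116], [0.5572, 0.2666, 0.116], [0.5687, 0.2688, 0.116], [0.5792, 0.2219, 0.116]] [0.56808081 0.24423701 0.116     ]
yaw 0.21552867549897356 0.04800984084580296 0.012222164159191766
lips [0.56671327 0.24572652 0.123     ] 0.0515310763875129 0.038069610101062995
in unit frame: mouth [ 0.0063674 -0.0021068]
blade tip? [0.56046861 0.15097428 0.1795    ]
```

Bolt spacings come out at 180 × 100 mm and the lip length at 52 mm, so the unit is well measured. Its yaw is 0.202 and the mouth is about (0.567, 0.246). I'll move above it.

Emit:
{"name": "servo_tool", "arguments": {"linear": [[0.4,5,0],[0.4,9,0],[0.4,10.9,0],[0.4,10.9,0],[0.4,10.9,0],[0.4,10.9,0]], "yaw": [0.01,0.01,0.01,0.01,0.01,0.01]}}

```text
time_s: 8.28
eef_pos: [0.5669, 0.2467, 0.3116]
orientation: [-1.571, -0.0, -1.369]
ft_force: [-0.3, -0.3, -0.6]
grip_width: 0.0111
```

```bash
python3 - <<'E'
from h import *
s=r.state();print(s['time_s'],s['eef_pos'],s['orientation'],s['ft_force'],s['moment'],s['grip_width'])
im={c:r.read_camera(c)[:,:,::-1] for c in('scene','side')}
a=cv2.resize(im['scene'][85:215,340:440],(400,520),interpolation=cv2.INTER_CUBIC);b=cv2.resize(im['side'][55:185,265:365],(400,520),interpolation=cv2.INTER_CUBIC)
cv2.imwrite('pics/pre.png',np.hstack([a,b]))
E
```

```text
8.275 [0.56687924 0.24668544 0.31156649] [-1.57051480e+00 -8.25034678e-05 -1.36899360e+00] [-0.28089924 -0.29598725 -0.57027627] [ 0.00036176 -0.00795378  0.02295521] 0.011134496501452646
```

View pics/pre.png

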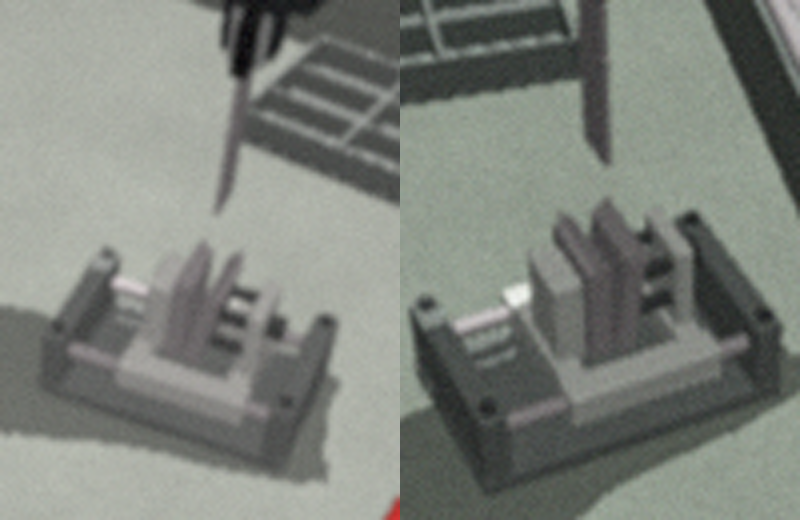

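The blade hangs upright over the gap in both views. I'll descend to about 20 mm into the gap and check the forces.

Emit:
{"name": "servo_tool", "arguments": {"linear": [[0,0,-3],[0,0,-5],[0,0,-5.6],[0,0,-6.2],[0,0,-6.8],[0,0,-7.4],[0,0,-7.4]], "yaw": [0,0,0,0,0,0,0]}}

```text
time_s: 9.25
eef_pos: [0.5666, 0.2477, 0.237]
orientation: [-1.571, -0.0, -1.368]
ft_force: [-0.2, 0.7, 0.1]
grip_width: 0.0114
```

```bash
python3 - <<'E'
from h import *
s=r.state();print(s['time_s'],s['eef_pos'],s['orientation'],s['ft_force'],s['moment'],s['grip_width'])
im={c:r.read_camera(c)[:,:,::-1] for c in('scene','side')}
a=cv2.resize(im['scene'][85:215,340:440],(400,520),interpolation=cv2.INTER_CUBIC);b=cv2.resize(im['side'][55:185,265:365],(400,520),interpolation=cv2.INTER_CUBIC)
cv2.imwrite('pics/in1.png',np.hstack([a,b]))
E
```

```text
9.25 [0.56655432 0.24766895 0.23696074] [-1.57135896e+00 -7.29913881e-05 -1.36776062e+00] [-0.18467308  0.65033206  0.11347859] [ 0.0142685   0.03548056 -0.02285607] 0.01137307249483722
```

View pics/in1.png

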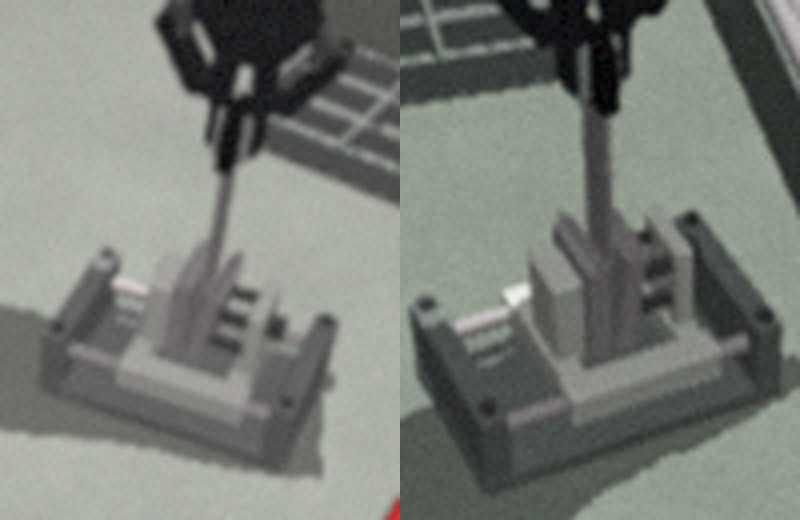

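The blade is between the plates. I'll go to about 36 mm depth and take an averaged force baseline.

Emit:
{"name": "servo_tool", "arguments": {"linear": [[0,0,-0.8],[0,0,-1.5],[0,0,-2],[0,0,-2.5],[0,0,-2.5],[0,0,-2.5]], "yaw": [0,0,0,0,0,0]}}

```text
time_s: 10.1
eef_pos: [0.5668, 0.2477, 0.2125]
orientation: [-1.571, 0.0, -1.368]
ft_force: [-0.2, -0.4, -0.3]
grip_width: 0.0116
```

```bash
cat > av.py <<'E'
from h import *
L=[]
for k in range(8):
    r.read_camera('side');s=r.state();L.append([*s['eef_pos'],*s['ft_force'],*s['moment']])
L=np.array(L);print(s['time_s'],s['grip_width']);print(L.mean(0).round(4));print(L.std(0).round(4))
E
python3 av.py
```

```text
10.5 0.011218586415575977
[ 0.5668  0.2477  0.2125 -0.3794 -0.0818 -1.0215 -0.004   0.0473  0.018 ]
[0.000e+00 0.000e+00 1.000e-04 7.503e-01 6.060e-01 5.443e-01 2.580e-02
 3.630e-02 1.970e-02]
```

Baseline fz is about -0.95 N, which matches the blade's weight. I'll step down gently.

Emit:
{"name": "servo_tool", "arguments": {"linear": [[0,0,-0.2],[0,0,-0.4],[0,0,-0.4]], "yaw": [0,0,0]}}

```text
time_s: 10.88
eef_pos: [0.5666, 0.2477, 0.2081]
orientation: [-1.571, -0.0, -1.368]
ft_force: [-0.3, -0.5, -1.4]
grip_width: 0.0112
```

Emit:
{"name": "servo_tool", "arguments": {"linear": [[0,0,-0.2],[0,0,-0.4],[0,0,-0.4]], "yaw": [0,0,0]}}

```text
time_s: 11.25
eef_pos: [0.5666, 0.2477, 0.2041]
orientation: [-1.571, -0.0, -1.368]
ft_force: [-0.2, 0.4, -1.1]
grip_width: 0.0114
```

```bash
python3 av.py
```

```text
11.65 0.011479728886866297
[ 0.5667  0.2477  0.2043 -0.03    0.1386 -0.6291 -0.002   0.0491  0.0077]
[0.     0.     0.     0.3946 0.4074 0.1906 0.0303 0.0362 0.0223]
```

Emit:
{"name": "servo_tool", "arguments": {"linear": [[0,0,-0.1],[0,0,-0.2],[0,0,-0.2]], "yaw": [0,0,0]}}

```text
time_s: 12.02
eef_pos: [0.5667, 0.2477, 0.2022]
orientation: [-1.571, -0.0, -1.368]
ft_force: [0.5, -0.3, -0.9]
grip_width: 0.0114
```

Emit:
{"name": "servo_tool", "arguments": {"linear": [[0,0,-0.1],[0,0,-0.2],[0,0,-0.2]], "yaw": [0,0,0]}}

```text
time_s: 12.4
eef_pos: [0.5667, 0.2477, 0.2002]
orientation: [-1.571, -0.0, -1.368]
ft_force: [0.1, 0.2, -0.3]
grip_width: 0.011
```

```bash
python3 av.py
```

```text
12.8 0.0113657306938681
[ 0.5667  0.2477  0.2003 -0.3198 -0.0326 -0.9183 -0.0077  0.0865  0.0074]
[0.     0.     0.     0.6328 0.359  0.3774 0.0376 0.0435 0.0142]
```

Emit:
{"name": "servo_tool", "arguments": {"linear": [[0,0,-0.1],[0,0,-0.2],[0,0,-0.2]], "yaw": [0,0,0]}}

```text
time_s: 13.18
eef_pos: [0.5667, 0.2477, 0.1982]
orientation: [-1.571, -0.0, -1.368]
ft_force: [0.4, 0.5, -0.9]
grip_width: 0.0111
```

Emit:
{"name": "servo_tool", "arguments": {"linear": [[0,0,-0.1],[0,0,-0.2],[0,0,-0.2]], "yaw": [0,0,0]}}

```text
time_s: 13.55
eef_pos: [0.5667, 0.2477, 0.1962]
orientation: [-1.571, -0.0, -1.368]
ft_force: [0.1, -0.1, -0.7]
grip_width: 0.0115
```

```bash
python3 av.py
```

```text
13.95 0.011339247669819133
[ 0.5667  0.2477  0.1963 -0.3715  0.1482 -0.9348 -0.008   0.0779  0.0015]
[0.     0.     0.     0.3813 0.3017 0.5922 0.0233 0.0245 0.0243]
```

Emit:
{"name": "servo_tool", "arguments": {"linear": [[0,0,-0.1],[0,0,-0.2],[0,0,-0.2]], "yaw": [0,0,0]}}

```text
time_s: 14.32
eef_pos: [0.5667, 0.2477, 0.1942]
orientation: [-1.571, -0.0, -1.368]
ft_force: [-0.4, 0.6, -0.4]
grip_width: 0.0111
```

Emit:
{"name": "servo_tool", "arguments": {"linear": [[0,0,-0.1],[0,0,-0.2],[0,0,-0.2]], "yaw": [0,0,0]}}

```text
time_s: 14.7
eef_pos: [0.5667, 0.2477, 0.1922]
orientation: [-1.571, -0.0, -1.368]
ft_force: [0.3, 0.2, -1.5]
grip_width: 0.0109
```

```bash
python3 av.py
```

```text
15.1 0.011233702738312059
[ 0.5667  0.2477  0.1922  0.1478 -0.1052 -2.0627  0.0376 -0.0279  0.0197]
[0.     0.     0.     0.465  0.2642 0.4034 0.0303 0.0214 0.0248]
```

The force and moment changed at about 55 mm depth, so contact is likely beginning. I'll take smaller steps.

Emit:
{"name": "servo_tool", "arguments": {"linear": [[0,0,-0.05],[0,0,-0.1]], "yaw": [0,0]}}

```text
time_s: 15.35
eef_pos: [0.5668, 0.2478, 0.1915]
orientation: [-1.57, 0.0, -1.368]
ft_force: [-0.7, -0.2, 2.6]
grip_width: 0.0111
```

```bash
python3 av.py
```

```text
15.75 0.01119382199319406
[ 0.5668  0.2477  0.1915  0.4059  0.1114  2.4156  0.0161 -0.0599  0.0053]
[0.     0.     0.     0.5647 0.6289 0.3666 0.0401 0.0252 0.0211]
```

Emit:
{"name": "servo_tool", "arguments": {"linear": [[0,0,-0.05],[0,0,-0.1]], "yaw": [0,0]}}

```text
time_s: 16.0
eef_pos: [0.5668, 0.2477, 0.1903]
orientation: [-1.571, 0.0, -1.368]
ft_force: [0.3, -0.3, 3.7]
grip_width: 0.0112
```

```bash
python3 av.py
```

```text
16.4 0.011228380242467667
[ 0.5667  0.2477  0.1903  0.422   0.2466  2.4984  0.0353 -0.0836  0.0133]
[0.     0.     0.     0.602  0.5853 0.6609 0.0305 0.0248 0.0367]
```

Emit:
{"name": "servo_tool", "arguments": {"linear": [[0,0,-0.05],[0,0,-0.1]], "yaw": [0,0]}}

```text
time_s: 16.65
eef_pos: [0.5667, 0.2477, 0.1894]
orientation: [-1.571, 0.0, -1.368]
ft_force: [-0.4, -0.4, 3.8]
grip_width: 0.0116
```

```bash
python3 av.py
```

```text
17.05 0.011227208489027075
[ 0.5667  0.2477  0.1893  0.0547 -0.0371  2.8703  0.0071  0.005   0.0417]
[0.     0.     0.     0.4745 0.4141 0.468  0.0266 0.0343 0.0298]
```

Emit:
{"name": "servo_tool", "arguments": {"linear": [[0,0,-0.05],[0,0,-0.1]], "yaw": [0,0]}}

```text
time_s: 17.3
eef_pos: [0.5667, 0.2478, 0.1884]
orientation: [-1.571, 0.0, -1.368]
ft_force: [-1.0, -1.2, 4.8]
grip_width: 0.0111
```

```bash
python3 av.py; python3 - <<'E'
from h import *
im={c:r.read_camera(c)[:,:,::-1] for c in('scene','side')}
a=cv2.resize(im['scene'][100:290,235:435],(400,380),interpolation=cv2.INTER_CUBIC);b=cv2.resize(im['side'][60:250,230:430],(400,380),interpolation=cv2.INTER_CUBIC)
cv2.imwrite('pics/fin.png',np.hstack([a,b]))
E
```

```text
17.7 0.011407052558114727
[ 5.6670e-01  2.4770e-01  1.8830e-01  1.3150e-01  8.7400e-02  3.7409e+00
  2.4600e-02 -1.0000e-02  1.5000e-03]
[0.     0.     0.     0.5698 0.475  0.3532 0.0313 0.0361 0.0253]
```

View pics/fin.png

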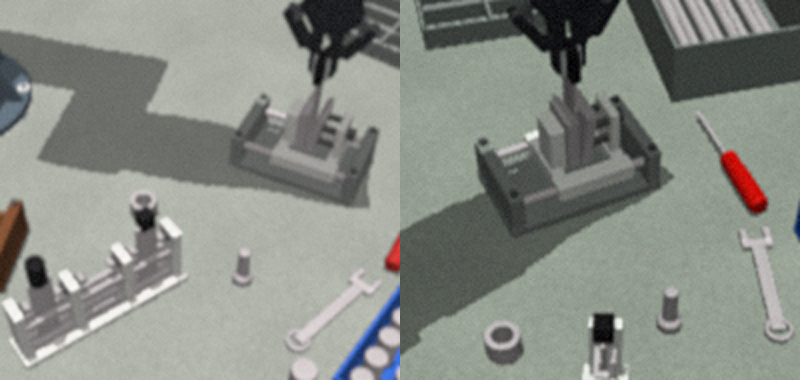

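Held push is about 4.7 N after adding back the blade weight. One more half millimetre puts it mid-band.

Emit:
{"name": "servo_tool", "arguments": {"linear": [[0,0,-0.05],[0,0,-0.05]], "yaw": [0,0]}}

```text
time_s: 18.05
eef_pos: [0.5667, 0.2477, 0.1878]
orientation: [-1.571, 0.0, -1.368]
ft_force: [0.1, 0.8, 4.7]
grip_width: 0.0113
```

```bash
python3 av.py; python3 -c "
from station import r
print(r.hand_in())"
```

```text
18.45 0.011234652446001529
[ 0.5667  0.2477  0.1878  0.2213 -0.0123  4.4235  0.031  -0.0408  0.0075]
[0.     0.     0.     0.4122 0.3599 0.5396 0.0457 0.0384 0.022 ]
the job is handed in; nothing more can be done
None
```

I pulled the bar-handled blade (middle of the rail) straight up out of its catch and slid it down into the grey unit's gap. I handed in at about 18.5 s of the 42 s allowed, with the handle still gripped at 70 N.

- **Push:** drag began about 55 mm below the mouth. The held push at the end averages about 5.3 N: 4.4 N read plus 0.9 N of blade weight. That is inside the 4 to 7 N snug band.
- **Depth:** the tip is about 60 mm below the mouth, roughly 6 mm above the plates' lower edge. This is worked out from the arm's pose, not seen directly in a picture.
- **Other things:** in the last pictures the other two blades were still on the rail. The bushing, pin gauge, wrench and screwdriver looked where they were. The jar was outside those crops and the roller part only just in view, so I did not check either.
- **Odd reading:** at first contact, one averaged force was slightly more downward (-2.1 N instead of about -0.9 N). I put this down to friction holding the blade. The push rose as expected after that.

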